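# Check the rotator's brake lever, then restart it

### The job

Check the hand brake of the tube rotator: with the backs of the fingers, press the red lever in towards the grab bar until it comes up against its stop, short of the bar, and hold it there for a full second without forcing it. Let it spring all the way back out, then press the green start button on the white control box fully down and let go of it. Only push, grip nothing: keep the fingers off the bar and out of the gap between lever and bar, and leave everything else standing where it is.

Things in the scene. Friction and masses are not known exactly. Their poses are not given: they have to be found in the camera images.
- rotator: Tube rotator fixed to the bench: blue base plate 280 x 340 x 12 mm; origin at the centre of its underside, +x away from its lever side, z up. On it stand a white motor box and a black bristle rotor (x from +5 to +135 mm, up to 122 mm high) and, nearest the robot, the grab bar with the red lever in front of it. It stands turned by up to 0.35 rad either way.
- brake_lever (a joint): Angle of the red brake lever, rad: 0 = fully out (rest), grows as it is pressed in towards the grab bar, hard stop at 0.40 where the lever is parallel to the bar with about 20 mm of air left. A spring pushes it back out by itself; at the finger pad the spring gives about 2 N at rest and 6 N at the stop. It turns about a vertical axis, counter-clockwise seen from above.
- lever_pivot (a point): On the vertical hinge axis of the red lever, at half the height of its blade (90 mm above the bench), at the left (+y) end of the bar. Its axes turn with the lever: the blade runs along its -y for 185 mm from the axis (the first 10 mm is the hinge pin), its +x points square to the blade towards the bar.
- lever_pad (a point): Where to press: on the red outer face of the lever blade, 130 mm from the hinge axis (and 6 mm out from it, square to the blade), half-way up. The blade is 36 mm high (72 to 108 mm above the bench), 12 mm thick with its black inner lining (not to be touched), with a round red post 20 mm across at its end. Axes as lever_pivot: +x is the way to press. The space in front and below is free above the well plate (14 mm).
- grab_bar: Fixed steel grab bar with a black grip, 22 to 25 mm thick, 250 mm long along the rotator's y, its axis 90 mm above the bench, top at 103 mm, on a post at each end; origin on the base's underside below the middle of the bar. Not to be touched.
- start_button_top (a point): Centre of the top of the round green start button, 32 mm across, pressed straight down, in the top of a white control box 100 x 80 x 35 mm fixed to the bench, which stands either left or right in front of the rotator.
- start_button (a joint): Travel of the green button, m: 0 = up, 0.006 = fully down (about 5 N); springs back.
- tip_box: Bystander: clear and pink pipette-tip box, 120 x 85 x 65 mm, loose; origin at the centre of its underside. It stands on the side the control box does not.
- microplate: Bystander: white well plate 127 x 85 x 14 mm, loose, lying in front of the lever, lower than it; origin at the centre of its underside.
- tube_rack: Bystander: white tube rack on a blue foot, 70 x 180 x 62 mm, loose; origin at the centre of its underside.
- pink_bottle: Bystander: pink bottle, 68 mm across, 160 mm high, loose; origin at the centre of its underside.
- pipette: Bystander: white pipette lying on the bench, about 210 mm long, 22 mm thick, loose; origin on the bench near its middle.
- sample_jar: Bystander: small white jar with a blue cap, 28 mm across, 50 mm high, standing loose on the rotator's base between bar and rotor; origin at the centre of its underside.
Things that resemble listed ones, but are neither listed nor needed, are in the scene too. Leave any purple or yellow look-alike of the part that bears start_button_top alone.

How it is judged:
On the way, in this order (a step that is already met when the one before it is completed fails the run):
1. the fingers hold the lever against its stop (angle above 0.37 rad of 0.40) for 0.8 s (value of joint brake_lever above 0.37 rad and contact force between the fingers and brake_lever above 1 N), for 0.8 s.
2. the lever is let go and back out (below 0.05 rad) (value of joint brake_lever below 0.05 rad and contact force between anything else and brake_lever below 0.5 N), for 0.1 s.
3. the green start button is pressed down with the fingers (past 4.5 of 6 mm) (value of joint start_button above 0.0045 m and contact force between the fingers and start_button above 1 N), for 0.05 s.
At the end, for the whole second after the job is handed in: The lever is fully out again (below 0.05 rad), the start button is up (within 1.5 mm), and all bystanders are at rest within 15 mm of where they stood (value of joint brake_lever below 0.05 rad and value of joint start_button below 0.0015 m and distance of each of tip_box, microplate, tube_rack, pink_bottle, pipette, sample_jar from where it was at the start of the episode below 0.015 m and linear speed of each of tip_box, microplate, tube_rack, pink_bottle, pipette, sample_jar below 0.02 m/s); the robot touches nothing.
It fails at once if the grab bar is touched (over 1 N) (contact force between any of the fingers, the arm and grab_bar above 1 N).
It fails at once if the lever is gripped or reached from behind: its inner lining is touched (over 1 N) (contact force between the fingers and brake_lever_c2 above 1 N).
It fails at once if the lever is forced (over 45 N) (contact force between the fingers and brake_lever above 45 N).
It fails at once if the rotator is started with the brake on (value of joint start_button above 0.003 m and value of joint brake_lever above 0.1 rad).
It fails at once if a bystander is moved or lifted (over 15 mm) (distance of any of tip_box, microplate, tube_rack, pink_bottle, pipette, sample_jar from where it was at the start of the episode above 0.015 m).
It also fails if it takes over 48 s, if anything falls off the work surface, if the arm or the gripper's body presses on something with over 40 N, if the wrist force passes 120 N, or if a joint passes its speed limit or range.

### The arm

A 6-joint arm with a two-finger parallel gripper is mounted at the origin on the work surface. World frame = base frame: x ahead of the robot, y to its left, z up, the work surface at z = 0. Lengths are in m, angles in rad, forces in N, time in s.
With the tool pointing down it reaches from about 0.275 to 1 m from the base axis. Payload 8.4 kg.
Tool frame: the origin (TCP) lies on the centre line of the jaws, within the pads' length; the fingertips stand 17 mm ahead of it and the grasp point (between the pads) lies 2 mm behind it (bot.tcp_to_tips is the y of the fingertips in the tool frame, in m); y points along the fingers, z is the direction in which the jaws open and shut, and the axes are right-handed (so a half turn about y gives the same grasp; the last joint's range is limited). The gripper opens to 85 mm and grips with 20 to 120 N. Pads are 22 mm wide; open, the fingers measure 114 mm over their backs; the gripper's body (76 mm by 85 mm) begins 54 mm behind the grasp point. The pads swing forward as they close: fully open they stand 13 mm farther back than shut.
Start: joints at [1.12, 0.353, 1.633, -0, 1.155, -0.002], TCP at [0.271, 0.563, 0.248] pointing down, gripper open.
Joint ranges: [-2.63, 2.63], [-0.92, 2.1], [0.06, 2.66], [-1.3, 4.44], [0, 2.69], [-3.02, 3.02]. Speed limits (rad/s): [2.22, 2.22, 2.79, 3.14, 3.14, 3.14].

### API

Orientations are given as a unit quaternion [x, y, z, w].
In Python, from workcell import bot, hand, kinematics, get_obs, vision, hand_in gives the robot as it stands. The module is installed in compiled form; this text tells all that it offers. Calls block until the motion is done:
- bot.reach(position, orientation): joint-space move of the TCP to a pose.
- bot.servo_line(position, ori=None, velocity=0.15): straight line of the TCP; ori=None keeps the orientation; velocity is the mean speed in m/s.
- bot.goto_joints(angles): joint-space move.
- hand.move_gripper(opening, strength=None): finger opening in m; strength is the grip in N (None keeps the last); returns when the fingers have stopped.
- bot.dwell(seconds).
- kinematics.solve_ik(position, orientation): joint angles nearest the present ones, or None.
- get_obs(): the state.
- vision.read_camera(name): name is "side" or "top" or "wrist"; returns a dict with "frame" (400x640x3 uint8, red, green, blue), "intrinsics" (3x3 intrinsics, pixels), "view" (4x4, takes a point from world to camera coordinates). Camera axes: x right, y down, z forward; pixel columns grow to the right and rows downward; lengths in m; the calibration is good to about 2 mm. A picture is of the moment at which its call begins. There is no depth.
A pose or a line that the arm cannot do raises bot.IKError and nothing moves.
- hand_in(): hands the job in, once; it reports no verdict.
The state is a dict: "time_s": time; "joint_pos": joint angles; "joint_vel": joint speeds; "joint_efforts": joint torques, N m; "position": TCP position; "orientation": TCP orientation; "wrist_force": force on the tool from outside, world axes, zero at the start; "ft_torque": the same for the moment, N m; "gripper_width": finger opening in m.
Only numpy, scipy, OpenCV 4.12 (cv2) and the standard library are available. Lean on these libraries where they do the work, as an engineer would, in place of code of your own. Each camera call takes 0.05 s, during which the arm holds its last target. There are 200 camera calls.

## Working session

There is one attempt and no reset: what is moved stays moved. The work goes in short steps, each a Python script; the robot and the scene stay as the last script left them, time stands still between calls to the robot, and variables do not carry over. Pictures are saved under pics/ and viewed, about 8 in all and at most 12, crops included, and the job is handed in when it is done.

```bash
mkdir -p pics; python3 - <<'E'
from workcell import bot,hand,kinematics,get_obs,vision
import cv2,numpy as np,pickle
for n in ["top","side"]:
    c=vision.read_camera(n); pickle.dump(c,open(f"pics/{n}0.pkl","wb"))
    cv2.imwrite(f"pics/{n}0.png",c["frame"][:,:,::-1])
    V=c["view"];print(n,np.round(c["intrinsics"],1).tolist(),np.round(-V[:3,:3].T@V[:3,3],3),np.round(V[2,:3],3))
o=get_obs();print({k:np.round(v,3).tolist() for k,v in o.items()}, bot.tcp_to_tips)
E
```

```text
top [[367.8, 0.0, 317.6], [0.0, 367.8, 193.1], [0.0, 0.0, 1.0]] [0.436 0.065 1.214] [ 0.061  0.002 -0.998]
side [[432.2, 0.0, 318.7], [0.0, 432.2, 199.9], [0.0, 0.0, 1.0]] [ 0.085 -0.772  1.035] [ 0.309  0.639 -0.704]
{'time_s': 0.1, 'joint_pos': [1.12, 0.354, 1.634, 0.0, 1.155, -0.002], 'joint_vel': [-0.0, -0.003, 0.0, 0.002, -0.001, 0.002], 'joint_efforts': [-0.0, -60.636, -34.281, -0.0, 0.004, -0.0], 'position': [0.271, 0.563, 0.248], 'orientation': [0.69, -0.157, 0.157, -0.689], 'wrist_force': [-0.071, 0.156, 0.441], 'ft_torque': [-0.022, -0.014, -0.033], 'gripper_width': 0.085} 0.017
```

View pics/top0.png

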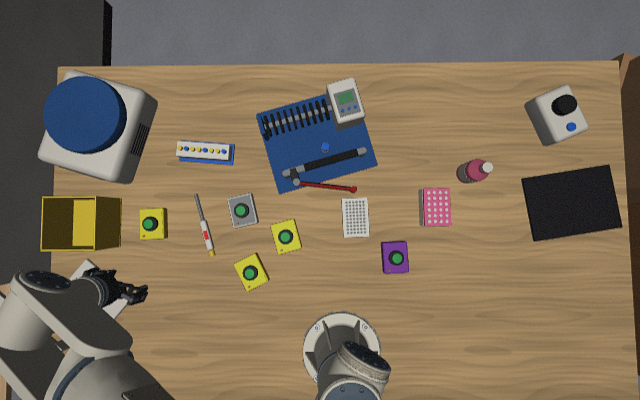

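View pics/side0.png

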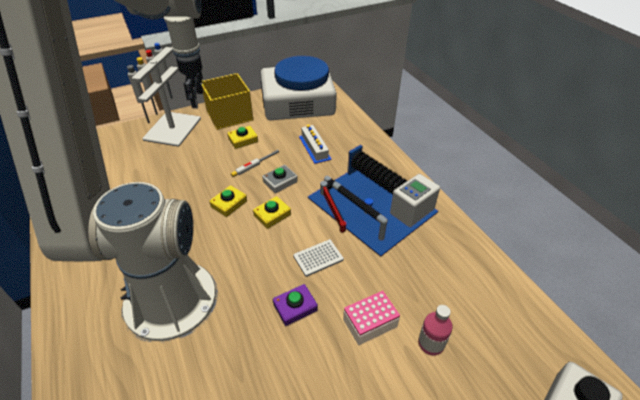

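The top view shows the rotator at (315,145) and the red lever running from (296,182) to its post at (354,189). The white (greyish) control box is on the left at (242,210), with yellow and purple look-alikes around it and the tip box on the right at (436,207). The side view agrees: lever from (325,185) to (343,228), button at (280,173). Next I measure these.

```bash
cat > h.py <<'E'
import cv2,numpy as np,pickle
def ray(c,uv):
    V=c["view"];R=V[:3,:3];d=R.T@np.linalg.inv(c["intrinsics"])@np.r_[uv,1.]
    return -R.T@V[:3,3],d
def onz(c,uv,z):
    o,d=ray(c,uv);return o+d*(z-o[2])/d[2]
def tri(c1,u1,c2,u2):
    A=[];b=[]
    for c,u in((c1,u1),(c2,u2)):
        o,d=ray(c,u);d=d/np.linalg.norm(d);P=np.eye(3)-np.outer(d,d);A.append(P);b.append(P@o)
    x=np.linalg.lstsq(np.vstack(A),np.hstack(b),rcond=None)[0]
    return x,np.linalg.norm(np.vstack(A)@x-np.hstack(b))
def mask(f,kind,roi):
    h=cv2.cvtColor(f,cv2.COLOR_RGB2HSV).astype(int);H,S,V=h[...,0],h[...,1],h[...,2]
    m={"red":((H<8)|(H>172))&(S>150)&(V>60),"green":(H>45)&(H<85)&(S>110)&(V>50),
       "blue":(H>98)&(H<118)&(S>140)&(V>50)}[kind].astype(np.uint8)
    o=np.zeros_like(m);x0,y0,x1,y1=roi;o[y0:y1,x0:x1]=m[y0:y1,x0:x1];return o
E
python3 - <<'E'
from h import *
T=pickle.load(open("pics/top0.pkl","rb"));S=pickle.load(open("pics/side0.pkl","rb"))
np.set_printoptions(precision=4,suppress=True)
def cen(m): p=cv2.findNonZero(m)[:,0];return p.mean(0),len(p)
g1=cen(mask(T["frame"],"green",(228,195,256,225)));g2=cen(mask(S["frame"],"green",(268,162,295,185)))
print("button",g1,g2,tri(T,g1[0],S,g2[0]),onz(T,g1[0],.045))
m=mask(T["frame"],"blue",(250,75,385,197));r=cv2.minAreaRect(cv2.findNonZero(m));bp=cv2.boxPoints(r)
C=np.array([onz(T,p,.012) for p in bp]);print("base",bp,C,[np.linalg.norm(C[i]-C[i-1]) for i in range(4)],C.mean(0))
m=mask(T["frame"],"red",(285,172,365,200));p=cv2.findNonZero(m)[:,0]
print("red",cen(m),p[p[:,0].argmin()],p[p[:,0].argmax()])
q=p[(p[:,0]>303)&(p[:,0]<345)];L=cv2.fitLine(np.array([onz(T,u,.108)[:2] for u in q],np.float32),cv2.DIST_HUBER,0,.001,.001);print("line",L.ravel(),np.arctan2(L[1],L[0]))
print("post x range",onz(T,p[p[:,0].argmax()],.108),onz(T,p[p[:,0].argmin()],.108))
a=cv2.resize(T["frame"][135:235,220:380],None,fx=5,fy=5,interpolation=cv2.INTER_CUBIC)
cv2.imwrite("pics/crop1.png",a[:,:,::-1])
E
```

```text
button (array([240.4146, 210.0854]), 82) (array([278.9444, 171.0556]), 54) (array([0.4561, 0.3128, 0.0471]), np.float64(0.00024960324941513773)) [0.456  0.3133 0.045 ]
base [[255.5201 114.2072]
 [353.3765  85.3315]
 [376.8633 164.9256]
 [279.0069 193.8012]] [[ 0.774   0.2713  0.012 ]
 [ 0.8685 -0.055   0.012 ]
 [ 0.6007 -0.1281  0.012 ]
 [ 0.5086  0.194   0.012 ]] [np.float64(0.27643221017946257), np.float64(0.3396143739264033), np.float64(0.277578128668223), np.float64(0.335048419188102)] [0.688  0.0705 0.012 ]
red (array([330.139, 186.385]), 187) [300 183] [356 187]
line [0.1277 0.9918 0.5261 0.0477] [1.4427]
post x range [ 0.5212 -0.0486  0.108 ] [0.5349 0.1202 0.108 ]
```

View pics/crop1.png

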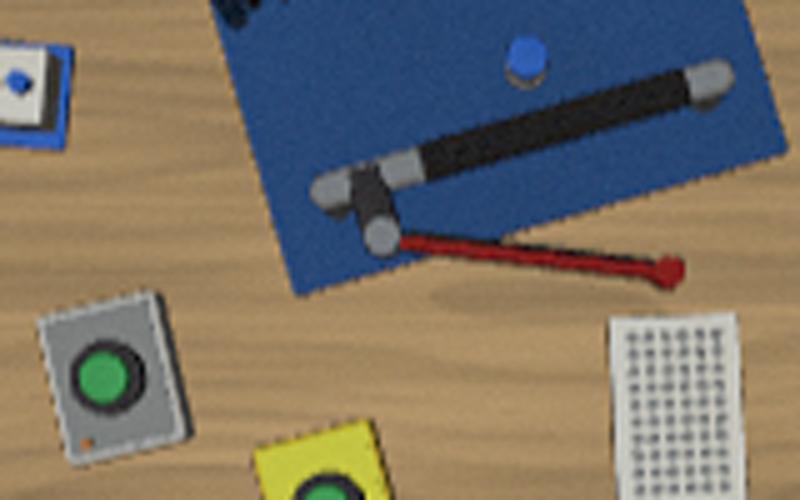

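Checks hold: the base measures 0.277 x 0.337 m, its yaw is about 0.28, and the lever's rest yaw of -0.128 plus 0.40 gives 0.27, parallel to the bar. The button top comes out at z = 0.047. The crop shows the hinge pin at full-image pixel (296.4,182.2) and the post at (353.6,189.4). Next I approach in front of the pad with the fingers shut and tilted slightly.

```bash
cat >> h.py <<'E'
from scipy.spatial.transform import Rotation as Ro
TH=-0.128; TILT=np.radians(15)
T=pickle.load(open("pics/top0.pkl","rb"))
def _piv():
    post=onz(T,(353.6,189.4),.108)[:2]; pin=onz(T,(296.4,182.2),.112)[:2]; return pin,post
PIN,POST=_piv()
def pose(a,gap,flip=1,zc=.082,r=.130):
    """TCP pose with the finger-back corner `gap` in front of the pad at lever angle a"""
    y=TH+a; n=np.array([np.cos(y),np.sin(y),0]); t=np.array([np.sin(y),-np.cos(y),0]); up=np.array([0,0,1.])
    ty=-up*np.cos(TILT)+n*np.sin(TILT); tz=flip*(n*np.cos(TILT)+up*np.sin(TILT)); tx=np.cross(ty,tz)
    corner=np.r_[PIN,zc]+t*r-n*(.006+gap)
    p=corner-ty*.017-flip*tz*.0145
    return p,Ro.from_matrix(np.c_[tx,ty,tz]).as_quat()
E
python3 - <<'E'
from h import *
from workcell import bot,hand,kinematics,get_obs,vision
print(PIN,POST,np.linalg.norm(PIN-POST), np.arctan2((POST-PIN)[0],-(POST-PIN)[1]))
for f in(1,-1):
    for a,g in((0,.06),(.4,0)):
        p,q=pose(a,g,f);s=kinematics.solve_ik(p,q);print(f,a,p.round(3),None if s is None else np.round(s,2))
E
```

```text
[0.53708229 0.13083609] [ 0.51404165 -0.0412263 ] 0.1735982064619226 -0.13311677329598007
1 0 [0.437 0.013 0.095] [ 0.06  0.21  2.32 -0.14  0.35  0.32]
1 0.4 [ 0.548 -0.001  0.095] [-0.05  0.35  2.09  0.19  0.45 -0.49]
-1 0 [0.437 0.013 0.095] [ 0.06  0.21  2.32 -0.14  0.35 -2.82]
-1 0.4 [ 0.548 -0.001  0.095] [-0.05  0.35  2.09  0.19  0.45  2.65]
```

The pin-to-post distance is 174 mm, where about 175 is expected. Approaching.

```bash
python3 - <<'E'
from h import *
from workcell import bot,hand,kinematics,get_obs,vision
hand.move_gripper(0.0)
p,q=pose(0,.05); bot.reach(p+[0,0,.13],q); bot.servo_line(p,velocity=.12)
p,q=pose(0,.012); bot.servo_line(p,ori=q,velocity=.08)
o=get_obs();print(o["time_s"],o["position"],p,o["wrist_force"],o["gripper_width"])
c=vision.read_camera("side");t=vision.read_camera("top")
a=np.vstack([cv2.resize(c["frame"][120:280,230:430],(600,480))[:300],cv2.resize(t["frame"][140:215,260:410],(600,300))])
cv2.imwrite("pics/app.png",a[:,:,::-1])
E
```

```text
4.8083 [0.48411224 0.00644678 0.09436605] [0.48437967 0.00654683 0.09466786] [ 0.15965334 -0.3173215  -0.43302112] 0.00038785917100679775
```

View pics/app.png

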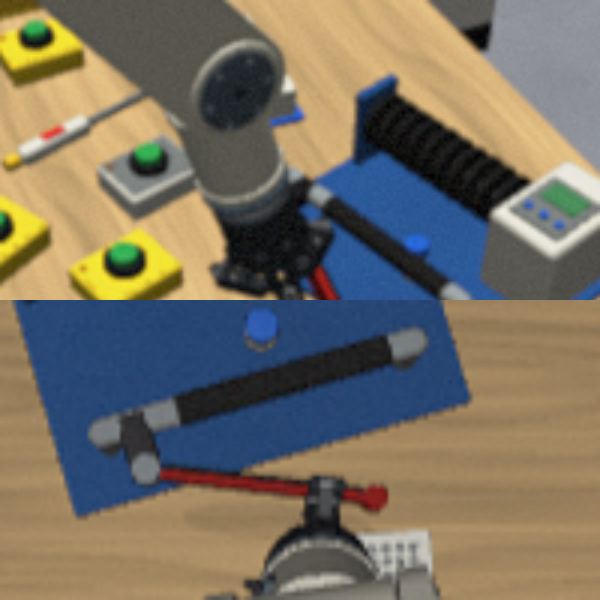

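The picture shows the fingers short of the lever, at (325,490) in the top half, with no contact. The gripper's knuckles lie over the lever but above it. I'll raise the tilt to 25° for more clearance from the bar, then press with force monitoring.

```bash
sed -i 's/radians(15)/radians(25)/' h.py; python3 - <<'E'
from h import *
from workcell import bot,hand,kinematics,get_obs,vision
def st(a,l=""):
    o=get_obs();n=np.array([np.cos(TH+a),np.sin(TH+a),0]);w=np.array(o["wrist_force"]);f=-w@n
    print(l,round(a,3),round(o["time_s"],2),"f %.1f"%f,w.round(1));return f
p,q=pose(0,.02);bot.servo_line(p,ori=q,velocity=.08);st(0,"pre")
p,q=pose(0,.004);bot.servo_line(p,ori=q,velocity=.05);st(0,"near")
for a in (.08,.16,.24,.30):
    p,q=pose(a,0);bot.servo_line(p,ori=q,velocity=.05)
    if st(a)>15 or np.linalg.norm(get_obs()["wrist_force"])>15: break
c=vision.read_camera("side");t=vision.read_camera("top")
a=np.vstack([cv2.resize(c["frame"][150:250,260:420],(640,400))[:300],cv2.resize(t["frame"][140:210,260:409],(640,300))])
cv2.imwrite("pics/mid.png",a[:,:,::-1])
E
```

```text
pre 0 5.99 f 0.2 [-0.2 -0.3  0.2]
near 0 6.46 f 0.3 [-0.2  0.4  0.2]
 0.08 7.03 f 2.8 [-2.8  0.4  0.9]
 0.16 7.61 f 3.9 [-3.9  0.6 -1.7]
 0.24 8.1 f 3.9 [-4.   1.2 -0.6]
 0.3 8.43 f 4.7 [-4.9  1.1  2.2]
```

View pics/mid.png

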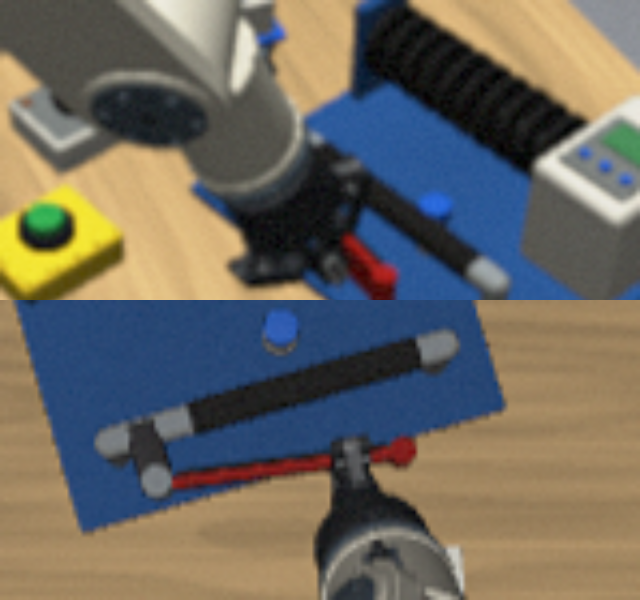

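The lever is following the fingers: blade from (170,482) to post (400,452) in the top half. There is a clear gap to the bar, and the force matches the spring. Now I press on gently to the stop, hold, and release.

```bash
python3 - <<'E'
from h import *
from workcell import bot,hand,kinematics,get_obs,vision
def st(a,l=""):
    o=get_obs();n=np.array([np.cos(TH+a),np.sin(TH+a),0]);w=np.array(o["wrist_force"]);f=-w@n
    print(l,round(a,3),round(o["time_s"],2),"f %.1f"%f,w.round(1));return f
a=.30
while a<.46:
    a+=.01;p,q=pose(min(a,.4),min(0,-(a-.4)*.13) if a>.4 else 0);bot.servo_line(p,ori=q,velocity=.02)
    bot.dwell(.05)
    if st(a)>13: break
t=vision.read_camera("top");cv2.imwrite("pics/stop.png",cv2.resize(t["frame"][140:210,260:409],(640,300))[:,:,::-1])
m=mask(t["frame"],"red",(285,172-25,375,200));u=cv2.findNonZero(m)[:,0]
u=u[u[:,0]<328];L=cv2.fitLine(np.array([onz(t,x,.108)[:2] for x in u],np.float32),cv2.DIST_HUBER,0,.001,.001).ravel()
print("lever yaw by line",-np.arctan(L[0]/L[1]),"n",len(u),"bar .28, rest",TH)
E
```

```text
0.31 8.82 f 4.2 [-4.2 -0.5  1.1]
 0.32 9.12 f 3.7 [-3.8  0.3  1.2]
 0.33 9.43 f 4.5 [-4.7  0.6  0.6]
 0.34 9.72 f 4.2 [-4.3  0.1  0.9]
 0.35 10.03 f 5.1 [-5.1 -0.8  0.1]
 0.36 10.32 f 5.2 [-5.6  0.8  1.2]
 0.37 10.62 f 4.8 [-4.8 -0.5  0.8]
 0.38 10.93 f 5.5 [-5.6 -0.4  1.8]
 0.39 11.22 f 5.2 [-5.2 -0.9  1.1]
 0.4 11.53 f 5.2 [-5.2 -0.9  0.7]
 0.41 11.82 f 5.1 [-4.7 -2.1  1.2]
 0.42 12.12 f 5.6 [-5.4 -1.4  1.2]
 0.43 12.43 f 5.9 [-5.4 -2.6  0.3]
 0.44 12.72 f 6.6 [-5.7 -3.9  1. ]
 0.45 13.03 f 6.4 [-5.5 -4.   0.9]
 0.46 13.32 f 7.8 [-6.9 -4.   0.8]
lever yaw by line 0.28467187 n 89 bar .28, rest -0.128
```

View pics/stop.png

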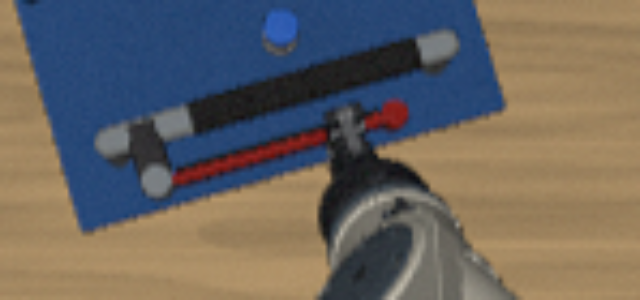

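The blade from (175,180) to (390,118) is now parallel to the bar, with an air gap left. Its yaw of 0.285 puts it about 0.41 from rest. The force is only just above the spring force, so I add a little more to be sure of the stop, hold, and then check the release.

```bash
python3 - <<'E'
from h import *
from workcell import bot,hand,kinematics,get_obs,vision
n=np.array([np.cos(TH+.4),np.sin(TH+.4),0])
def st(l=""):
    o=get_obs();w=np.array(o["wrist_force"]);f=-w@n
    print(l,round(o["time_s"],2),"f %.1f"%f,w.round(1),np.round(o["position"],4));return f
g=-.0078
while st()<13 and g>-.0125:
    g-=.0008;p,q=pose(.4,g);bot.servo_line(p,ori=q,velocity=.02);bot.dwell(.05)
bot.dwell(1.3);st("hold")
def yaw(t):
    u=cv2.findNonZero(mask(t["frame"],"red",(285,147,375,200)))[:,0];u=u[u[:,0]<328]
    L=cv2.fitLine(np.array([onz(t,x,.108)[:2] for x in u],np.float32),cv2.DIST_HUBER,0,.001,.001).ravel();return -np.arctan(L[0]/L[1])
print("yaw held",yaw(vision.read_camera("top")))
for a in (.36,.24,.12,0): p,q=pose(a,.0);bot.servo_line(p,ori=q,velocity=.06)
p,q=pose(0,.06);bot.servo_line(p,ori=q,velocity=.1);st("free")
bot.servo_line(p+[0,0,.13],velocity=.15)
bot.dwell(.2);t=vision.read_camera("top");print("yaw free",yaw(t))
cv2.imwrite("pics/free.png",cv2.resize(t["frame"][140:240,220:380],(800,500))[:,:,::-1])
E
```

```text
13.38 f 8.0 [-6.8 -5.4  1.2] [5.539e-01 2.000e-04 9.120e-02]
 13.68 f 11.6 [-10.2  -6.4   5.5] [5.544e-01 3.000e-04 9.120e-02]
 13.97 f 15.2 [-13.5  -8.4   8.7] [5.547e-01 4.000e-04 9.110e-02]
hold 15.28 f 15.1 [-13.1  -9.2   8. ] [5.547e-01 4.000e-04 9.110e-02]
yaw held 0.2855048
free 18.5 f -0.6 [ 0.5  0.5 -0. ] [0.4356 0.013  0.0916]
yaw free -0.1272064
```

The stop was clear: the force stepped to 15 N with the yaw unchanged, and it was held over 1.3 s. The lever then came back to a yaw of -0.127, its rest value. Now the button.

```bash
python3 - <<'E'
from h import *
from workcell import bot,hand,kinematics,get_obs,vision
y=np.arctan2(.3128,.4561);n=np.array([np.cos(y),np.sin(y),0]);d=np.array([0,0,-1.])
q=Ro.from_matrix(np.c_[np.cross(d,n),d,n]).as_quat();P=np.array([.4561,.3128,0])
bot.reach(P+[0,0,.20],q);bot.servo_line(P+[0,0,.017+.060],velocity=.15);bot.dwell(.1)
f0=get_obs()["wrist_force"][2];z=.052
while z>.033:
    bot.servo_line(P+[0,0,.017+z],velocity=.03);bot.dwell(.03)
    o=get_obs();f=o["wrist_force"][2]-f0;print("tip z %.4f f %.1f t %.2f"%(o["position"][2]-.017,f,o["time_s"]))
    if f>14: break
    z-=.001
bot.dwell(.3);c=vision.read_camera("side");print(get_obs()["wrist_force"])
bot.servo_line(P+[0,0,.12],velocity=.1);bot.servo_line(P+[-.0,0,.22],velocity=.2)
bot.reach([.271,.563,.248],[.69,-.157,.157,-.689]);bot.dwell(.2)
t=vision.read_camera("top");s=vision.read_camera("side");print(get_obs()["time_s"],get_obs()["wrist_force"])
old=T["frame"].astype(int);df=np.abs(t["frame"].astype(int)-old).max(2)>60;ys,xs=np.nonzero(df[70:275,130:520]);print("changed px",len(xs),(xs+130)[:20],(ys+70)[:20])
a=np.hstack([cv2.resize(c["frame"][130:230,220:340],(400,333)),cv2.resize(s["frame"][130:230,220:340],(400,333))])
cv2.imwrite("pics/btn.png",a[:,:,::-1])
E
```

```text
tip z 0.0524 f 5.6 t 23.62
tip z 0.0520 f 11.5 t 23.91
tip z 0.0518 f 22.1 t 24.19
[-1.27233941 -1.79912003 21.51288524]
27.3667 [-0.18256734 -0.34545232 -0.7585158 ]
changed px 0 [] []
```

View pics/btn.png

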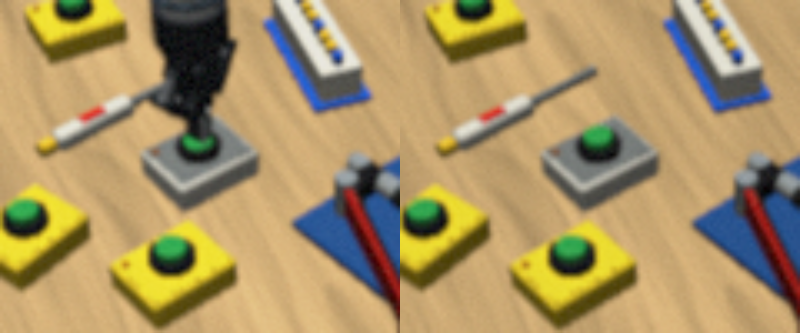

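The left picture shows the fingers on the green cap with the cap sunk at about (200,145). The right one shows it up again at (598,138), and nothing in the scene has changed. Contact came about 10 mm higher than I'd measured, so I'll press again in finer steps and check that the force profile shows the full 6 mm of spring travel.

```bash
python3 - <<'E'
from h import *
from workcell import bot,hand,kinematics,get_obs,vision
y=np.arctan2(.3128,.4561);n=np.array([np.cos(y),np.sin(y),0]);d=np.array([0,0,-1.])
q=Ro.from_matrix(np.c_[np.cross(d,n),d,n]).as_quat();P=np.array([.4561,.3128,0])
bot.reach(P+[0,0,.12],q);bot.servo_line(P+[0,0,.017+.063],velocity=.15);bot.dwell(.1)
f0=get_obs()["wrist_force"][2];z=.061
while z>.046:
    bot.servo_line(P+[0,0,.017+z],velocity=.04);bot.dwell(.03)
    o=get_obs();f=o["wrist_force"][2]-f0;print("tip z %.4f f %.1f t %.2f"%(o["position"][2]-.017,f,o["time_s"]))
    if f>20: break
    z-=.001
c=vision.read_camera("side")
bot.servo_line(P+[0,0,.12],velocity=.15)
bot.reach([.271,.563,.248],[.69,-.157,.157,-.689]);bot.dwell(.1)
print(get_obs()["time_s"],get_obs()["wrist_force"])
t=vision.read_camera("top");df=np.abs(t["frame"].astype(int)-T["frame"]).max(2)>60;print("changed",df[70:275,130:520].sum())
s=vision.read_camera("side")
a=np.hstack([cv2.resize(x["frame"][150:195,255:305],(400,360),interpolation=cv2.INTER_CUBIC) for x in(c,s)])
cv2.imwrite("pics/btn2.png",a[:,:,::-1])
E
```

```text
tip z 0.0614 f -0.5 t 29.44
tip z 0.0600 f -0.7 t 29.73
tip z 0.0589 f -0.5 t 30.01
tip z 0.0581 f 1.2 t 30.29
tip z 0.0571 f 1.3 t 30.57
tip z 0.0560 f 0.9 t 30.86
tip z 0.0550 f 1.5 t 31.14
tip z 0.0540 f 3.1 t 31.43
tip z 0.0531 f 3.5 t 31.71
tip z 0.0521 f 4.2 t 31.99
tip z 0.0519 f 14.6 t 32.27
tip z 0.0517 f 25.5 t 32.56
34.4833 [-0.49835981  0.46543117  0.80796983]
changed 0
```

View pics/btn2.png

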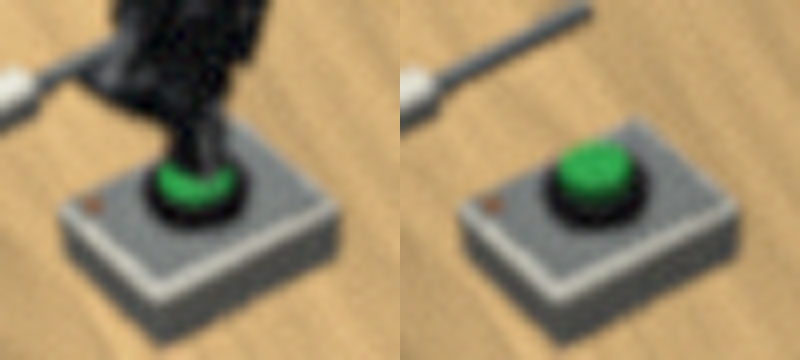

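The force rose through the spring range (1 to 4.2 N) from 0.058 to 0.052, which is 6 mm, and then met a hard stop. The pictures show the cap sunk on the left and up again on the right at (595,168). Handing in.

```bash
python3 -c "
from workcell import hand_in
hand_in()"
```

```text
the job is handed in; nothing more can be done
```

The brake check and the start-button press are both done, and the job is handed in; it gives no verdict.

- **Lever:** I pressed it with the backs of the shut fingers, tilted 25°, until it met its stop. It was then parallel to the bar, about 0.41 rad from rest by camera. I held it there for 1.3 s at about 15 N and let it go. It came back to its rest angle (yaw -0.127, against -0.128 before).
- **Button:** I pressed the green button on the light-grey/white control box fully down and released it. I pressed it a second time to be sure, and that force profile showed 6 mm of spring travel and then a hard stop. The last picture shows it up again.
- **Scene:** The last top view shows no change from the start over the lever, the box and the bystanders. The robot stands clear, with the wrist force near zero, after about 34.5 s on the clock.

**What disagreed with my measurements:**
- The lever stop came about 8 mm further in than my pad estimate.
- Button contact came about 10 mm above the height I had triangulated. The first press therefore met its stop earlier than planned and peaked at 22 N (25 N on the second).
- During the lever hold there was also about 8 N upward and 9 N sideways on the wrist, which I took to be friction. I could not rule out light contact with the bar by force alone, but the pictures of the press showed a gap.

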